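# Switch on the stall lamps at the push-and-turn isolator

## Robot

A 6-joint arm with a two-finger parallel gripper is mounted at the origin on the work surface. World frame = base frame: x ahead of the robot, y to its left, z up, the work surface at z = 0. Lengths are in mm, angles in degrees, forces in N, time in s.
With the tool pointing down it reaches from about 350 to 850 mm from the base axis. Payload 8.1 kg.
Tool frame: the origin (TCP) lies between the finger pads; the fingertips stand 22 mm ahead of it and the grasp point (between the pads) lies 3 mm ahead of it; z points along the fingers, y is the line along which they close (so a half turn about z gives the same grasp; the last joint's range is limited). The gripper opens to 85 mm and grips with 20 to 120 N. Pads are 22 mm wide; open, the fingers measure 114 mm over their backs; the gripper's body (76 mm by 85 mm) begins 54 mm behind the grasp point. The pads swing forward as they close: fully open they stand 13 mm farther back than shut.
Start: joints at [-79.721, 7.471, 85.268, -0, 87.261, -4.893], TCP at [157.05, -579.086, 253.292] pointing down, gripper open.
Joint ranges: [-169.43, 169.43], [-51.17, 129.36], [1.28, 143.12], [-76.62, 256.62], [0, 156.53], [-152.29, 152.29]. Speed limits (degrees/s): [136.94, 136.94, 159.86, 180, 180, 180].

## Interface

Orientations are given as [roll, pitch, yaw] about the fixed x, y, z axes, in that order (R = Rz(yaw) Ry(pitch) Rx(roll)).
In Python, from bench import r, vision gives the robot as it stands.
- The arm moves only by the tool step_arm, never from a script. Its argument "targets" is a list that holds one entry, the list of rows, each a list of 6 numbers: the shift along the world's x, y, z in mm, then the turn, a rotation vector about the world's x, y, z in rad. In form: [[[x, y, z, rx, ry, rz], ...]]. A call has 1 to 12 rows; each row is the pose to reach, as a shift and turn from the pose commanded when the call began; what a row does not reach only later rows make up. A row lasts 1/12 s, in which the tool goes at most 41.7 mm and 7.16 degrees, less where a joint would pass 70% of its speed; a pose out of reach is approached as far as the arm can. A call with a gripper value outside its range is refused whole. "fingers" is the gripper's target within -1 to 1 (shut at 1, half-way at 0, fully open at -1), set as the call begins (left out, the last holds). The fingers move at their own pace and stop on an object; "newtons" is the grip in N (left out, the last holds). Time passes only in rows, so rows that repeat a pose let the fingers close. It gives the time, the measured TCP pose, the force, the opening and the grip force at its end, in the units of the state.
- r.sense(): the state, without advancing time (a new reading comes with each control period).
- vision.snapshot(name): name is "scene" or "top" or "wrist"; returns a dict with "img" (480x640x3 uint8, blue, green, red), "mtx" (3x3 intrinsics, pixels), "eye" and "attitude" of the camera in the world. Camera axes: x right, y up, looking along -z (the intrinsics and any distortion apply to the point x, -y, -z); pixel columns grow to the right and rows downward; lengths in mm; the calibration is good to about 2 mm. A picture is of the moment at which its call begins. There is no depth.
- r.hand_in(): hands the job in; it is judged then, once.
The state is a dict: "time": time; "joint_pos": joint angles; "qd": joint speeds; "joint_efforts": joint torques, N m; "tool_pos": TCP position; "tcp_rot": TCP orientation; "ft_force": force on the tool from outside, world axes, zero at the start; "wrist_torque": the same for the moment, N m; "finger_gap": finger opening in mm; "grip_force": force on a finger pad.
Only numpy, scipy, OpenCV 4.12 (cv2) and the standard library are available. Lean on these libraries where they do the work, as an engineer would, in place of code of your own. Each camera call takes 0.05 s, during which the arm holds its last target. There are 200 camera calls.

## Task

Switch on the lamps of the dried-fruit stall at the isolator with the red handle: push the handle down, turn it clockwise into the green range and feel for the on notch, letting the handle spring fully back up there so that it is locked on, then let go; do not force it while it is locked. The fan's isolator with the black handle stays as it is, and the tub, bottle and scoop stay where they stand.

Things in the scene. Friction and masses are not known exactly. Their poses are not given: they have to be found in the camera images.
- lamp_grip (a point): Red handle of the lamp isolator: centre of its upright grip bar, on the turning axis, 110 mm above the table when up. Bar 72 mm long (along x), 14 mm thick (y), 34 mm high (17 mm above and below this point); a white line on top marks its pointer half (+x).
- lamp_disc (a point): Centre of the upper face of the red disc on which the red grip bar stands, 17 mm below the bar's centre; radius 38 mm, 6 mm thick. It turns and sinks with the bar, so fingertips may rest and push on it. Its underside is 12 mm above the housing when the handle is up.
- lampbox: Grey housing of the lamp isolator, fixed, 150 x 150 mm and 75 mm high, origin at the centre of its underside, turning axis vertical through the centre. A white dot on top, towards the housing's +y, marks off; a row of green dots marks the range in which the on notch lies (handle turned clockwise from off by 1.7 to 2.5 rad).
- lamp_turn (a joint): Angle of the red handle (rad), clockwise seen from above: 0 = off (bar's +x along the housing's +y), end stop 2.8. Up in a notch it is locked, with about 0.1 of play (0.05 backwards at off). The on notch is somewhere from 1.75 to 2.45, differing each time: unseen, to be felt. Between the notches the handle turns easily, cannot rise and stays where it is left.
- lamp_push (a joint): How far the red handle is pushed down (m): 0 up, 0.010 bottom; a spring of 7 N (top) to 11 N (bottom) lifts it. It turns out of a notch only when down by over 0.0065. Between notches a hidden ledge keeps it down at about 0.0055. At the on notch it springs up once the push is eased or the hand lets go (a firm grip can hold it down); held hard down, it passes the notch unfelt.
- fanbox: Grey housing of the fan isolator, fixed, same size as the lamp isolator's, with a black handle. Origin at the centre of its underside.
- fan_grip (a point): Black handle of the fan isolator, same shape and height as the red one, in its on position: leave it alone. Centre of its grip bar, x along the bar.
- fan_turn (a joint): Angle of the black handle (rad): 0 = on, as at the start; it is to stay there.
- tub_mid (a point): Clear round tub of dates, 84 mm across, about 60 mm high, loose; its centre, half-way up.
- bottle_mid (a point): Water bottle, 60 mm across, 170 mm high, loose; its centre, half-way up.
- scoop_mid (a point): Yellow plastic scoop lying flat, 160 mm long (x along it, handle to -x), 54 mm wide, 22 mm high, loose; centre of its blade.
Mind the look-alikes: they are no part of the job. What is shaped like the fanbox but orange or purple is not meant. Leave any yellow look-alike of the lampbox alone.

How it is judged:
By the outcome, as a careful person would: the job done as asked, in the order asked, and still so for the second after the job is handed in, with the robot touching nothing.
It also fails if it takes over 58 s, if anything falls off the work surface, if the arm or the gripper's body presses on something with over 40 N, if the wrist force passes 120 N, or if a joint passes its speed limit or range.

## Working session

There is one attempt and no reset: what is moved stays moved. The work goes in short steps, Python scripts to look and compute and a tool call to move; the robot and the scene stay as the last step left them, time stands still between calls to the robot, and variables do not carry over. Pictures are saved under pics/ and viewed, at most 10 in all, crops included, and the job is handed in when it is done.

Besides the shell and the picture viewer there is one more tool, called after "Call:" as name(argument=value, ...), one argument or row to a line, values as JSON. step_arm: Moves the arm, as the interface text tells. Its arguments: {"type":"object","properties":{"targets":{"type":"array"},"fingers":{"type":"number"},"newtons":{"type":"number"}},"required":["targets"]}

```bash
mkdir -p pics
cat > h.py <<'E'
import numpy as np, cv2
from bench import r, vision
def ray(s,u,v):
    K=np.array(s["mtx"],float); p=np.linalg.inv(K)@[u,v,1.]
    return np.array(s["eye"],float), R(s)@np.array([p[0],-p[1],-p[2]])
def R(s):
    a=np.array(s["attitude"],float)
    if a.shape==(3,3): return a
    from scipy.spatial.transform import Rotation as Q
    return Q.from_euler('xyz',a,degrees=True).as_matrix() if a.size==3 else Q.from_quat(a).as_matrix()
def onplane(s,u,v,z):
    e,d=ray(s,u,v); return e+d*(z-e[2])/d[2]
E
python3 - <<'E'
from h import *
print(r.sense())
for n in("scene","top"):
    s=vision.snapshot(n); cv2.imwrite(f"pics/{n}0.png",s["img"]); print({k:v for k,v in s.items() if k!="img"})
E
```

```text
{'time': 0.0, 'joint_pos': array([-7.97220977e+01,  7.51471907e+00,  8.53296798e+01,  1.84069598e-03,
        8.72611122e+01, -4.89478716e+00]), 'qd': array([-0.01583219,  0.03819983,  0.04277984,  0.08046095,  0.00025694,
       -0.02225869]), 'joint_efforts': array([ 9.76492374e-04, -5.69402468e+01, -5.00544655e+01, -1.73047324e-04,
        1.49689091e-02, -1.78253487e-05]), 'tool_pos': array([ 156.96140461, -578.57978522,  252.24460782]), 'tcp_rot': array([-1.79895031e+02, -1.08345808e-02,  1.51725898e+01]), 'ft_force': array([-0.44305027, -0.02572525,  0.31156856]), 'wrist_torque': array([-0.00488602, -0.0374763 , -0.02459423]), 'grip_force': 0.0, 'finger_gap': 85.38277213935004}
{'mtx': array([[464.72516494,   0.        , 321.57292368],
       [  0.        , 464.72516494, 240.95542286],
       [  0.        ,   0.        ,   1.        ]]), 'eye': array([1266.00696231,  253.27625038,  886.50983553]), 'attitude': array([ 44.85554549,   0.2475774 , 108.17902654])}
{'mtx': array([[529.70194119,   0.        , 317.47305109],
       [  0.        , 529.70194119, 237.73825308],
       [  0.        ,   0.        ,   1.        ]]), 'eye': array([ 462.56489421,  -18.13898373, 1293.64681646]), 'attitude': array([  2.76836149,   1.43936747, -90.37297995])}
```

View pics/top0.png

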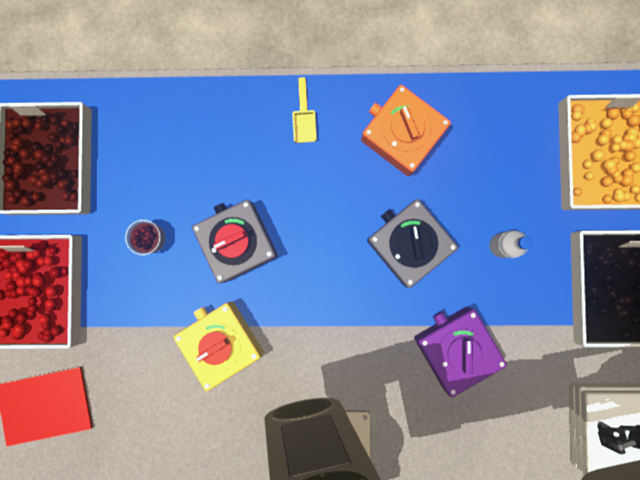

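View pics/scene0.png

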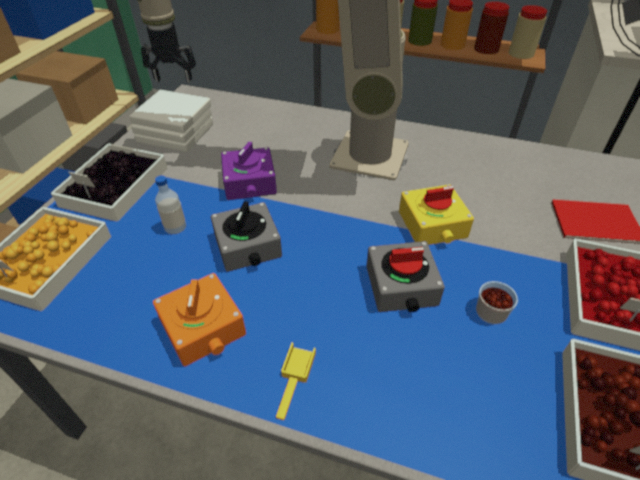

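Top view: two red-handled isolators, the grey one at (232,240) and the yellow look-alike at (215,348). The grey one fits, since the lampbox is grey. The black handle at (413,243) is the fan. The tub is at (144,238), the bottle at (510,243) and the scoop at (304,110), all clear of the lampbox. The scene view agrees, with the grey box and red handle at (405,270).

Run:
```python
from h import *
s=vision.snapshot("top"); im=s["img"]; x0,y0=185,190
c=im[y0:290,x0:285]; cv2.imwrite("pics/crop1.png",cv2.resize(c,None,fx=6,fy=6,interpolation=cv2.INTER_CUBIC)[:600])
h=cv2.cvtColor(c,cv2.COLOR_BGR2HSV)
red=(((h[...,0]<8)|(h[...,0]>172))&(h[...,1]>150)&(h[...,2]>80)).astype('uint8')
n,l,st,ce=cv2.connectedComponentsWithStats(red)
k=1+np.argmax(st[1:,4]); cs,_=cv2.findContours((l==k).astype('uint8'),0,2)
hull=cv2.convexHull(max(cs,key=cv2.contourArea)); (u,v),rad=cv2.minEnclosingCircle(hull); el=cv2.fitEllipse(hull)
print("red",st[k],ce[k]+[x0,y0],(u+x0,v+y0,rad),el)
print("disc centre", onplane(s,el[0][0]+x0,el[0][1]+y0,93))
def blobs(m,nm,z):
    n,l,st,ce=cv2.connectedComponentsWithStats(m.astype('uint8'))
    for i in range(1,n):
        if st[i,4]>=4: print(nm,ce[i].round(1)+[x0,y0],st[i,4],onplane(s,*(ce[i]+[x0,y0]),z).round(1))
blobs((h[...,1]<50)&(h[...,2]>180),"white",76)
blobs((h[...,0]>45)&(h[...,0]<80)&(h[...,1]>100),"green",76)
g=(h[...,1]<60)&(h[...,2]>60)
w=(h[...,1]<60)&(h[...,2]>180)
# white pointer line within the red disc, at z=127
yy,xx=np.nonzero(w); d=np.hypot(xx-el[0][0],yy-el[0][1])<17
p=np.array([onplane(s,a+x0,b+y0,127)[:2] for a,b in zip(xx[d],yy[d])]); print("line pts",len(p),p.mean(0))
vx,vy,_,_=cv2.fitLine(p.astype('f4'),2,0,.01,.01).ravel(); print("dir",np.degrees(np.arctan2(vy,vx)), p[[0,-1]], p[:,1].min(),p[:,1].max())
```

```text
red [ 28  34  35  33 778] [231.47557841 240.11953728] (230.11386108398438, 240.62871170043945, 17.44285774230957) ((45.85237121582031, 50.460289001464844), (32.94837188720703, 33.902931213378906), 75.07627868652344)
disc centre [516.15029777 209.14079274  93.        ]
white [245.  204.2] 21 [600.7 179.4  76. ]
white [196.1 228.2] 23 [545.9 293.2  76. ]
white [217.2 246. ] 47 [504.2 244.   76. ]
white [268.5 253.6] 28 [485.8 125.1  76. ]
white [219.  277.2] 25 [432.3 239.8  76. ]
green [233.9 220.9] 84 [562.2 205.4  76. ]
line pts 32 [507.80563149 227.5322978 ]
dir -64.98594 [[513.58578699 222.3986008 ]
 [502.57042713 231.27477496]] 217.93824449164165 237.95911634894452
```

View pics/crop1.png

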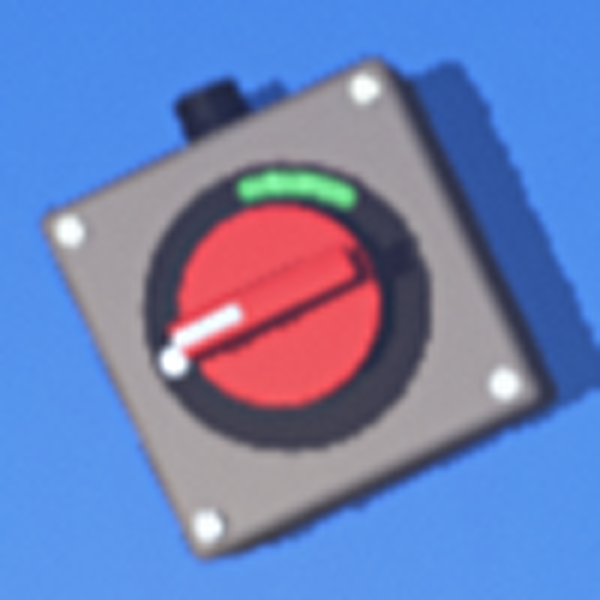

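The crop confirms it: grey housing with screws at its corners, red disc, white pointer line towards the off dot (214,250), green range at (234,221). The screw mean (516.2, 209.4) and the disc centre (516.2, 209.1) agree, and the bar points at about 115.3°. So the grasp yaw is 115.3°, and joint 6 will have room to turn to about -40°. Moving now.

Call:
step_arm(
  targets=[
    [[30, 35, 5, 0, 0, 0.1], [55, 70, 10, 0, 0, 0.2], [80, 105, 10, 0, 0, 0.3], [105, 140, 10, 0, 0, 0.4], [130, 175, 10, 0, 0, 0.5], [155, 210, 10, 0, 0, 0.6], [180, 243, 10, 0, 0, 0.7], [205, 276, 10, 0, 0, 0.8], [230, 308, 10, 0, 0, 0.9], [252, 342, 10, 0, 0, 1.0], [270, 378, 10, 0, 0, 1.1], [285, 415, 10, 0, 0, 1.2]],
  ],
  fingers=0.3,
  newtons=20,
)

```text
time: 1.15
tool_pos: [440.6, -167.4, 263.1]
tcp_rot: [180.0, -0.0, 84.2]
ft_force: [-0.1, -0.3, 0.3]
finger_gap: 30.1
grip_force: 0.0
```

Call:
step_arm(
  targets=[
    [[8, 35, 0, 0, 0, 0.1], [16, 72, 0, 0, 0, 0.2], [24, 110, 0, 0, 0, 0.3], [32, 148, 0, 0, 0, 0.4], [40, 186, 0, 0, 0, 0.5], [48, 224, 0, 0, 0, 0.55], [55, 262, 0, 0, 0, 0.55], [60, 300, 0, 0, 0, 0.55], [65, 335, 0, 0, 0, 0.55], [70, 360, 0, 0, 0, 0.55], [74, 373, 0, 0, 0, 0.55], [74, 373, 0, 0, 0, 0.55]],
  ],
)

```text
time: 2.15
tool_pos: [513.8, 206.1, 262.8]
tcp_rot: [-180.0, -0.0, 115.6]
ft_force: [0.2, 0.3, -0.4]
finger_gap: 29.8
grip_force: 0.0
```

Run:
```python
from h import *
q=r.sense(); print(q["time"],q["tool_pos"],q["tcp_rot"],q["finger_gap"],q["joint_pos"],q["ft_force"])
s=vision.snapshot("wrist"); cv2.imwrite("pics/w1.png",s["img"]); print(s["mtx"],s["eye"],s["attitude"])
```

```text
2.15 [513.78572284 206.10204638 262.76669437] [-1.79972335e+02 -3.52962595e-02  1.15612287e+02] 29.84916960446544 [ 1.65321492e+01  9.13265953e-02  9.19874194e+01  3.05073446e-02
  8.79541434e+01 -9.08124372e+00] [ 0.18397891  0.30008779 -0.40755231]
[[402.33172591   0.         320.11396967]
 [  0.         402.33172591 238.85856349]
 [  0.           0.           1.        ]] [478.06086946 281.4280467  383.56452598] [-18.73315371   0.05406757  25.61615208]
```

View pics/w1.png

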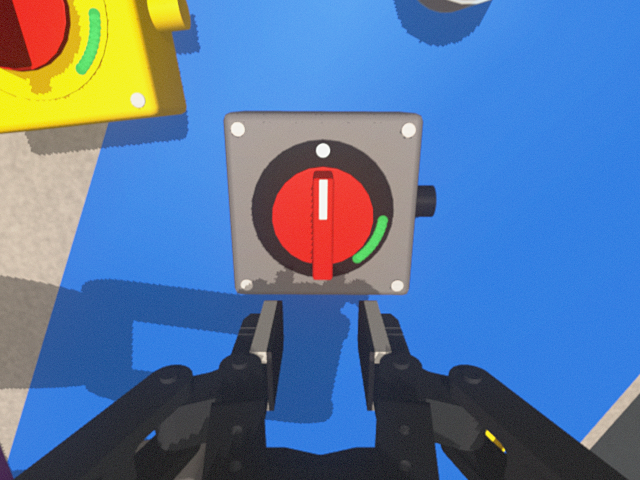

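The wrist view shows the grey box with its screws at (237,130), (409,130), (397,286) and (246,286). The off dot is at (323,150), the white pointer line at (323,200) and the gripper yaw is nearly square to the bar. Refining from the screws and line.

Run:
```python
from h import *
s=vision.snapshot("wrist"); im=s["img"]; h=cv2.cvtColor(im,cv2.COLOR_BGR2HSV)
m=((h[...,1]<40)&(h[...,2]>200)).astype('uint8'); m[:105]=0;m[295:]=0;m[:,:225]=0;m[:,425:]=0
n,l,st,ce=cv2.connectedComponentsWithStats(m)
for i in range(1,n):
    if st[i,4]>15: print(ce[i].round(1),st[i,4],onplane(s,*ce[i],76).round(1),onplane(s,*ce[i],127).round(1))
red=(((h[...,0]<6)|(h[...,0]>174))&(h[...,1]>150)).astype('uint8'); red[:105]=0;red[295:]=0;red[:,:225]=0;red[:,425:]=0
a=cv2.connectedComponentsWithStats(red); k=1+np.argmax(a[2][1:,4]); x,y,w,hh,_=a[2][k]; print("disc",x,w,onplane(s,x+w/2-.5,217,93).round(1))
# pointer line fit
k=[i for i in range(1,n) if abs(ce[i][0]-323)<8 and abs(ce[i][1]-200)<12][0]
yy,xx=np.nonzero(l==k); p=np.array([onplane(s,u,v,127)[:2] for u,v in zip(xx,yy)],'f4')
f=cv2.fitLine(p,2,0,.01,.01).ravel(); ang=np.degrees(np.arctan2(f[1],f[0]))%180
nrm=np.array([-np.sin(np.radians(ang)),np.cos(np.radians(ang))]); print("ang",ang,"offset of axis estimate (516.2,209.3) from line",(np.array([516.2,209.3])-p.mean(0))@nrm)
```

```text
[238.5 126.4] 164 [430.7 238.4  76. ] [438.5 245.3 127. ]
[409.7 127.2] 164 [544.8 292.4  76. ] [533.7 290.3 127. ]
[323.9 147.7] 149 [494.1 251.7  76. ] [491.5 256.4 127. ]
[324.4 196.1] 307 [510.6 218.5  76. ] [505.2 228.7 127. ]
[246.4 281.4] 71 [483.3 124.7  76. ] [482.4 150.4 127. ]
[398.4 283.4] 108 [599.  178.1  76. ] [579. 195. 127.]
disc 273 102 [515.1 207.3  93. ]
ang 114.90728 offset of axis estimate (516.2,209.3) from line -1.814559657101155
```

Axis is about (515.0, 208.8), bar angle about 115.1°. Descending around the bar with the tips just above the disc.

Call:
step_arm(
  targets=[
    [[1, 2.5, -35, 0, 0, -0.007], [1, 2.5, -70, 0, 0, -0.007], [1, 2.5, -100, 0, 0, -0.007], [1, 2.5, -120, 0, 0, -0.007], [1, 2.5, -135, 0, 0, -0.007], [1, 2.5, -140, 0, 0, -0.007], [1, 2.5, -140, 0, 0, -0.007]],
  ],
)

```text
time: 2.83
tool_pos: [513.9, 204.5, 121.8]
tcp_rot: [-179.8, -0.0, 114.9]
ft_force: [0.8, 0.4, 0.6]
finger_gap: 29.9
grip_force: 0.0
```

Call:
step_arm(
  targets=[
    [[0, 0, 0, 0, 0, 0], [0, 0, 0, 0, 0, 0], [0, 0, 0, 0, 0, 0], [0, 0, 0, 0, 0, 0], [0, 0, 0, 0, 0, 0], [0, 0, 0, 0, 0, 0]],
  ],
  fingers=0.8,
  newtons=20,
)

```text
time: 3.33
tool_pos: [515.8, 205.9, 124.7]
tcp_rot: [179.9, 0.1, 115.0]
ft_force: [-0.9, -6.0, 6.5]
finger_gap: 13.4
grip_force: 27.3
```

Call:
step_arm(
  targets=[
    [[0, 0, 0, 0, 0, 0], [0, 0, 0, 0, 0, 0], [0, 0, 0, 0, 0, 0]],
  ],
  fingers=0.6,
)

```text
time: 3.58
tool_pos: [514.9, 206.7, 123.4]
tcp_rot: [180.0, -0.0, 115.1]
ft_force: [-0.3, 0.6, -0.4]
finger_gap: 17.3
grip_force: 0.0
```

Call:
step_arm(
  targets=[
    [[0, 0, -2, 0, 0, 0], [0, 0, -4, 0, 0, 0], [0, 0, -4, 0, 0, 0], [0, 0, -4, 0, 0, 0]],
  ],
)

```text
time: 3.92
tool_pos: [514.5, 206.3, 118.8]
tcp_rot: [-180.0, -0.0, 115.0]
ft_force: [0.4, -0.0, 0.4]
finger_gap: 17.2
grip_force: 0.0
```

Call:
step_arm(
  targets=[
    [[0, 0, -2, 0, 0, 0], [0, 0, -4, 0, 0, 0], [0, 0, -4, 0, 0, 0], [0, 0, -4, 0, 0, 0]],
  ],
)

```text
time: 4.25
tool_pos: [514.9, 206.3, 115.3]
tcp_rot: [180.0, -0.0, 115.0]
ft_force: [0.3, 0.2, 0.4]
finger_gap: 16.8
grip_force: 0.0
```

Call:
step_arm(
  targets=[
    [[-0.8, 2, 0, 0, 0, 0], [-0.8, 2, -2, 0, 0, 0], [-0.8, 2, -2, 0, 0, 0], [-0.8, 2, -2, 0, 0, 0]],
  ],
)

```text
time: 4.58
tool_pos: [514.2, 208.3, 114.0]
tcp_rot: [180.0, 0.0, 115.0]
ft_force: [-2.7, -1.7, 8.0]
finger_gap: 17.0
grip_force: 3.8
```

Call:
step_arm(
  targets=[
    [[0, 0, -1, 0, 0, 0], [0, 0, -2, 0, 0, 0], [0, 0, -2, 0, 0, 0]],
  ],
)

```text
time: 4.83
tool_pos: [514.2, 208.3, 112.1]
tcp_rot: [180.0, 0.0, 115.0]
ft_force: [-3.4, -2.0, 9.3]
finger_gap: 17.1
grip_force: 4.3
```

Call:
step_arm(
  targets=[
    [[-0.7, -0.3, -1, 0, 0, 0], [-0.7, -0.3, -3, 0, 0, 0], [-0.7, -0.3, -5, 0, 0, 0], [-0.7, -0.3, -5.5, 0, 0, 0], [-0.7, -0.3, -5.5, 0, 0, 0]],
  ],
)

```text
time: 5.25
tool_pos: [514.1, 208.3, 107.2]
tcp_rot: [179.9, 0.0, 115.0]
ft_force: [-2.1, -1.8, 10.4]
finger_gap: 17.1
grip_force: 5.4
```

Call:
step_arm(
  targets=[
    [[0, 0, -1, 0, 0, 0], [0, 0, -1, 0, 0, 0], [0, 0, -1, 0, 0, 0]],
  ],
)

```text
time: 5.5
tool_pos: [514.2, 208.3, 106.4]
tcp_rot: [179.9, 0.0, 115.0]
ft_force: [-2.7, -0.9, 12.1]
finger_gap: 17.0
grip_force: 5.5
```

Call:
step_arm(
  targets=[
    [[0, 0, 0, 0, 0, -0.07], [0, 0, 0, 0, 0, -0.14], [0, 0, 0, 0, 0, -0.21], [0, 0, 0, 0, 0, -0.28], [0, 0, 0, 0, 0, -0.35], [0, 0, 0, 0, 0, -0.35]],
  ],
)

```text
time: 6.0
tool_pos: [514.6, 208.3, 106.7]
tcp_rot: [179.8, -0.0, 94.7]
ft_force: [-0.8, -2.3, 10.7]
finger_gap: 16.9
grip_force: 5.6
```

Run:
```python
from h import *
q=r.sense(); print(q["tool_pos"],q["tcp_rot"],q["finger_gap"],q["ft_force"],q["wrist_torque"])
s=vision.snapshot("wrist"); cv2.imwrite("pics/w2.png",s["img"])
```

```text
[514.64879239 208.31664824 106.72520032] [ 1.79822721e+02 -2.37032575e-02  9.47313038e+01] 16.863408707394086 [-0.77605466 -2.25415357 10.74768473] [-0.26946254  0.21736519 -0.00589627]
```

View pics/w2.png

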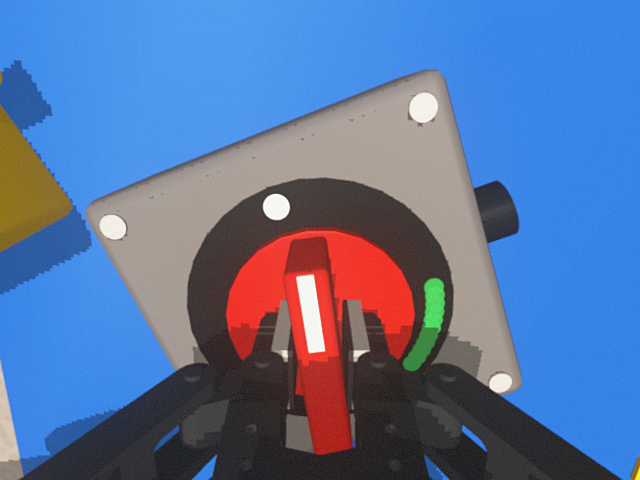

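The bar has left off: white line at (311,313), off dot at (276,207), bar lagging the fingers by about 8°. I'll turn further, then ease up so that the hidden ledge holds the handle and I can feel it rise.

Call:
step_arm(
  targets=[
    [[0, 0, 0, 0, 0, -0.08], [0, 0, 0, 0, 0, -0.16], [0, 0, 0, 0, 0, -0.24], [0, 0, 0, 0, 0, -0.32], [0, 0, 0, 0, 0, -0.4], [0, 0, 1.5, 0, 0, -0.4], [0, 0, 3, 0, 0, -0.4], [0, 0, 4, 0, 0, -0.4], [0, 0, 4, 0, 0, -0.4]],
  ],
)

```text
time: 6.8
tool_pos: [514.3, 208.3, 109.5]
tcp_rot: [179.9, -0.1, 72.1]
ft_force: [5.1, 1.1, 1.9]
finger_gap: 17.2
grip_force: 2.8
```

Call:
step_arm(
  targets=[
    [[0, 0, 0, 0, 0, -0.08], [0, 0, 0, 0, 0, -0.16], [0, 0, 0, 0, 0, -0.24], [0, 0, 0, 0, 0, -0.32], [0, 0, 0, 0, 0, -0.4], [0, 0, 0, 0, 0, -0.4]],
  ],
)

```text
time: 7.3
tool_pos: [514.6, 208.3, 109.4]
tcp_rot: [179.9, -0.1, 48.9]
ft_force: [3.3, 0.9, 3.1]
finger_gap: 16.9
grip_force: 2.8
```

Run:
```python
from h import *
q=r.sense(); print(q["tool_pos"],q["tcp_rot"],q["finger_gap"],q["ft_force"],q["wrist_torque"],q["joint_pos"])
```

```text
[514.56821894 208.32479415 109.37038743] [ 1.79905697e+02 -1.38794070e-01  4.88658545e+01] 16.916785475234285 [3.26367692 0.86974199 3.12249265] [ 0.08080718 -0.80101728  0.02953179] [ 1.67526608e+01  7.10890901e+00  1.01184940e+02 -6.42368796e-03
  7.15384616e+01  5.78889458e+01]
```

Call:
step_arm(
  targets=[
    [[0, 0, 1.5, 0, 0, -0.08], [0, 0, 1.5, 0, 0, -0.16], [0, 0, 1.5, 0, 0, -0.24], [0, 0, 1.5, 0, 0, -0.32], [0, 0, 1.5, 0, 0, -0.4], [0, 0, 1.5, 0, 0, -0.48], [0, 0, 1.5, 0, 0, -0.48]],
  ],
)

```text
time: 7.88
tool_pos: [514.4, 208.1, 110.3]
tcp_rot: [180.0, -0.1, 21.4]
ft_force: [3.7, -0.5, 0.9]
finger_gap: 17.4
grip_force: 2.3
```

Call:
step_arm(
  targets=[
    [[0, 0, 0, 0, 0, -0.04], [0, 0, 0, 0, 0, -0.08], [0, 0, 0, 0, 0, -0.08]],
  ],
)

```text
time: 8.13
tool_pos: [514.2, 208.0, 110.2]
tcp_rot: [180.0, -0.1, 16.9]
ft_force: [6.2, 1.0, -1.2]
finger_gap: 17.3
grip_force: 4.7
```

Call:
step_arm(
  targets=[
    [[0.7, 0, 0, 0, 0, -0.03], [0.7, 0, 0, 0, 0, -0.06], [0.7, 0, 0, 0, 0, -0.06]],
  ],
)

```text
time: 8.38
tool_pos: [514.3, 208.0, 110.1]
tcp_rot: [180.0, -0.0, 13.6]
ft_force: [3.7, 0.0, 0.2]
finger_gap: 17.0
grip_force: 4.4
```

Call:
step_arm(
  targets=[
    [[0, 0, 0, 0, 0, -0.025], [0, 0, 0, 0, 0, -0.05], [0, 0, 0, 0, 0, -0.05]],
  ],
)

```text
time: 8.63
tool_pos: [514.2, 208.0, 110.1]
tcp_rot: [-180.0, -0.0, 10.8]
ft_force: [4.3, 0.6, -0.2]
finger_gap: 17.1
grip_force: 3.7
```

Call:
step_arm(
  targets=[
    [[0, 0, 0, 0, 0, -0.025], [0, 0, 0, 0, 0, -0.05], [0, 0, 0, 0, 0, -0.05]],
  ],
)

```text
time: 8.88
tool_pos: [514.2, 208.0, 110.2]
tcp_rot: [-180.0, -0.0, 7.9]
ft_force: [3.7, 0.7, -1.1]
finger_gap: 17.1
grip_force: 4.9
```

Run:
```python
from h import *
q=r.sense(); print(q["tool_pos"],q["tcp_rot"],q["finger_gap"],q["ft_force"],q["wrist_torque"])
s=vision.snapshot("wrist"); cv2.imwrite("pics/w3.png",s["img"])
```

```text
[514.24716751 208.00196172 110.17184067] [-1.79995990e+02 -2.65263476e-02  7.91480033e+00] 17.077105551933265 [ 3.72722998  0.69872235 -1.13892484] [ 0.22204885 -0.79666651  0.15019042]
```

View pics/w3.png

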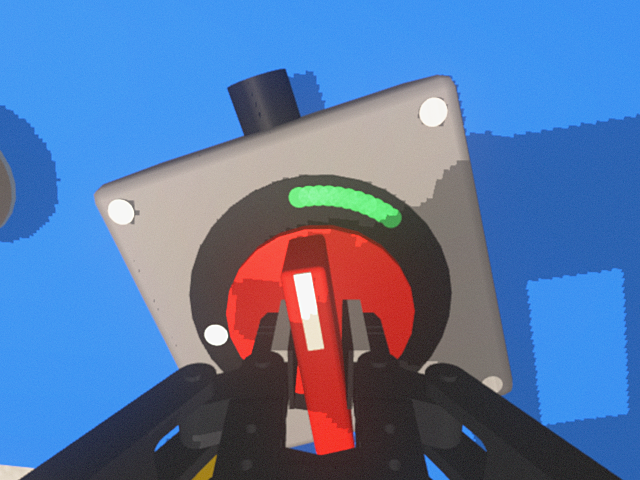

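The pointer is at the start of the green range (line at (307,310), dots from (298,197)), still lagging by about 8°, with no rise yet. I'll continue in small steps.

Call:
step_arm(
  targets=[
    [[0, 0, 0, 0, 0, -0.025], [0, 0, 0, 0, 0, -0.05], [0, 0, 0, 0, 0, -0.05]],
  ],
)

```text
time: 9.18
tool_pos: [514.3, 208.0, 110.2]
tcp_rot: [-180.0, -0.0, 5.1]
ft_force: [4.8, 0.9, -0.9]
finger_gap: 17.0
grip_force: 6.0
```

Call:
step_arm(
  targets=[
    [[0, 0, 0, 0, 0, -0.025], [0, 0, 0, 0, 0, -0.05], [0, 0, 0, 0, 0, -0.05]],
  ],
)

```text
time: 9.43
tool_pos: [514.3, 208.0, 110.2]
tcp_rot: [-180.0, -0.0, 2.2]
ft_force: [5.4, 1.3, -2.2]
finger_gap: 16.9
grip_force: 6.5
```

Call:
step_arm(
  targets=[
    [[0, 0, 0, 0, 0, 0.03], [0, 0, 0, 0, 0, 0.06], [0, 0, 0, 0, 0, 0.06]],
  ],
)

```text
time: 9.68
tool_pos: [513.4, 207.9, 110.0]
tcp_rot: [180.0, 0.1, 5.8]
ft_force: [-0.1, 1.0, 0.7]
finger_gap: 16.9
grip_force: 0.7
```

Call:
step_arm(
  targets=[
    [[0, 0, 0, 0, 0, -0.06], [0, 0, 0, 0, 0, -0.1], [0, 0, 0, 0, 0, -0.06], [0, 0, 0, 0, 0, -0.04], [0, 0, 0, 0, 0, -0.04]],
  ],
)

```text
time: 10.1
tool_pos: [513.4, 207.9, 110.0]
tcp_rot: [180.0, 0.1, 3.4]
ft_force: [-1.6, 0.9, 0.8]
finger_gap: 16.9
grip_force: 0.8
```

Call:
step_arm(
  targets=[
    [[0, 0, 0, 0, 0, -0.06], [0, 0, 0, 0, 0, -0.105], [0, 0, 0, 0, 0, -0.06], [0, 0, 0, 0, 0, -0.045], [0, 0, 0, 0, 0, -0.045]],
  ],
)

```text
time: 10.52
tool_pos: [513.8, 207.9, 110.1]
tcp_rot: [180.0, 0.0, 0.8]
ft_force: [-0.4, -1.0, 0.7]
finger_gap: 17.1
grip_force: 0.4
```

Call:
step_arm(
  targets=[
    [[0, 0, 0, 0, 0, -0.06], [0, 0, 0, 0, 0, -0.105], [0, 0, 0, 0, 0, -0.06], [0, 0, 0, 0, 0, -0.045], [0, 0, 0, 0, 0, -0.045]],
  ],
)

```text
time: 10.93
tool_pos: [514.2, 208.1, 110.9]
tcp_rot: [-180.0, -0.0, -1.8]
ft_force: [-2.0, 0.1, 5.1]
finger_gap: 17.3
grip_force: 2.5
```

Upward force of 5 N and a 0.8 mm lift: the handle seems to have sprung up. Raising the tips slowly with the fingers slightly opened.

Call:
step_arm(
  targets=[
    [[0, 0, 2, 0, 0, 0], [0, 0, 2, 0, 0, 0]],
  ],
  fingers=0.5,
)

```text
time: 11.1
tool_pos: [514.1, 208.1, 113.3]
tcp_rot: [-180.0, 0.0, -1.9]
ft_force: [-5.3, 0.1, 10.2]
finger_gap: 21.4
grip_force: 5.1
```

Call:
step_arm(
  targets=[
    [[0, 0, 3, 0, 0, 0], [0, 0, 6, 0, 0, 0], [0, 0, 6, 0, 0, 0]],
  ],
  fingers=0.3,
)

```text
time: 11.35
tool_pos: [514.4, 207.9, 118.9]
tcp_rot: [-180.0, -0.0, -1.9]
ft_force: [-0.1, 0.3, 0.6]
finger_gap: 30.0
grip_force: 0.0
```

Call:
step_arm(
  targets=[
    [[0, 0, 20, 0, 0, 0], [0, 0, 50, 0, 0, 0], [0, 0, 90, 0, 0, 0], [0, 0, 130, 0, 0, 0], [0, 0, 150, 0, 0, 0], [0, 0, 150, 0, 0, 0]],
  ],
)

```text
time: 11.85
tool_pos: [516.7, 208.6, 275.2]
tcp_rot: [-179.8, -0.6, -1.9]
ft_force: [0.2, 0.3, 1.2]
finger_gap: 29.6
grip_force: 0.0
```

Run:
```python
from h import *
q=r.sense(); print(q["tool_pos"],q["tcp_rot"],q["ft_force"])
s=vision.snapshot("wrist"); cv2.imwrite("pics/w4.png",s["img"])
h=cv2.cvtColor(s["img"],cv2.COLOR_BGR2HSV)
m=((h[...,1]<40)&(h[...,2]>190)).astype('uint8')
n,l,st,ce=cv2.connectedComponentsWithStats(m)
for i in range(1,n):
    if st[i,4]>25 and 200<ce[i][0]<450 and 80<ce[i][1]<300:
        yy,xx=np.nonzero(l==i); a=[]
        p=np.array([onplane(s,u,v,127)[:2] for u,v in zip(xx,yy)],'f4'); f=cv2.fitLine(p,2,0,.01,.01).ravel()
        print(ce[i],st[i],onplane(s,*ce[i],76)[:2],p.mean(0),np.degrees(np.arctan2(f[1],f[0])))
```

```text
[516.70081375 208.60469744 275.15774421] [-179.8227933    -0.55486553   -1.87139446] [0.20276763 0.30587943 1.21308273]
[357.80813953 105.0755814 ] [351  98  15  15 172] [598.46380191 178.56256883] [598.34393 183.02599] 74.61003
[215.47368421 181.10526316] [209 175  14  14 152] [544.32986672 292.75424439] [552.8177  279.05972] 39.80229
[320.6958042  200.88111888] [317 183   9  38 286] [525.44967462 208.99013334] [536.88153 208.61569] -0.47898373
[270.57758621 239.34482759] [265 234  12  12 116] [493.87749435 252.08326573] [510.38873 244.85623] -10.549918
[422.28  245.592] [416 240  13  12 125] [484.24823903 124.63590203] [502.29047 137.67447] -69.5339
```

View pics/w4.png

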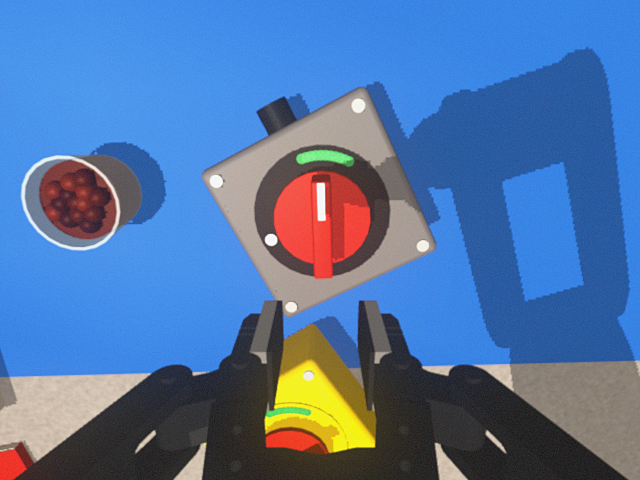

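The pointer line at (321,201) lies in the green range, turned about 2.02 rad. The disc was still pushing up at TCP z 113.3, nearly its full-up contact height of about 114.5, whereas the ledge would have stopped it near 109. So it is up and locked, the fingers are clear and nothing else has been disturbed. Handing in.

```bash
python3 -c "
from bench import r
print(r.hand_in())"
```

```text
the job is handed in; nothing more can be done
None
```

The red lamp isolator is on: its handle sprang back up in the on notch at about 2.02 rad, judging by the feel at the fingertips and the last picture. I let go and handed the job in at about 12 s; nothing else was touched.

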